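# Unlock the reagent chest and put its key back

## Robot

A 7-joint arm with a two-finger parallel gripper is mounted at the origin on the work surface. World frame = base frame: x ahead of the robot, y to its left, z up, the work surface at z = 0. Lengths are in m, angles in rad, forces in N, time in s.
With the tool pointing down it reaches from about 0.4 to 0.85 m from the base axis. Payload 4.5 kg.
Tool frame: the origin (TCP) lies midway between the tips of the shut fingers; the grasp point (between the pads) lies 19 mm behind it; z points along the fingers, y is the line along which they close (so a half turn about z gives the same grasp; the last joint's range is limited). The gripper opens to 88 mm and grips with 3 to 60 N. Pads are 18 mm wide; open, the fingers measure 123 mm over their backs; the gripper's body (75 mm by 187 mm) begins 45 mm behind the grasp point.
Start: joints at [1.14, 0.689, -0.195, 1.565, 0.157, 0.902, -0.215], TCP at [0.28, -0.559, 0.239] pointing down, gripper open.
Joint ranges: [-3.01, 3.01], [-0.46, 2.08], [-1.47, 1.51], [0.13, 2.56], [-1, 4.14], [0.04, 2.09], [-2.66, 2.66]. Speed limits (rad/s): [2.57, 2.57, 3.14, 3.14, 3.14, 3.14, 3.14].

## Interface

Orientations are given as a unit quaternion [x, y, z, w].
In Python, from plant import r gives the robot as it stands.
- The arm moves only by the tool carry_out, never from a script. Its argument "plan" is a list of rows, each an object with "rot": the turn, a rotation vector about the tool's x, y, z in rad, a list of three; "xyz": the shift along the tool's x, y, z in m, a list of three; "grip": the closure in counts, from 0 (fully open) to 255 (shut). In form: [{"rot": [wx, wy, wz], "xyz": [dx, dy, dz], "grip": grip}, ...]. A call has 1 to 8 rows; each row is the pose to reach, as a shift and turn from the pose commanded when the call began, along the tool's axes at that moment; what a row does not reach only later rows make up. A row lasts 1/12 s, in which the tool goes at most 41.7 mm and 7.16 degrees, less where a joint would pass 70% of its speed; a pose out of reach is approached as far as the arm can. A call with a gripper value outside its range is refused whole. The fingers move at their own pace and stop on an object; "squeeze" is the grip in N (left out, the last holds). Time passes only in rows, so rows that repeat a pose let the fingers close. It gives the time, the measured TCP pose, the force, the opening and the grip force at its end, in the units of the state.
- r.get_state(): the state, without advancing time (a new reading comes with each control period).
- r.snapshot(name): name is "scene" or "side" or "wrist"; returns the picture (384x512x3 uint8, red, green, blue); there is no depth.
- r.camera_params(name): a dict with "fx", "fy", "cx", "cy" (pixels), "position" and "attitude" of the camera in the world; the wrist camera has in their place "hand_eye" (4x4, takes a point from camera to tool coordinates, whose origin is the TCP and whose axes are the flange's). Camera axes: x right, y down, z forward; pixel columns grow to the right and rows downward; lengths in m; the calibration is good to about 2 mm. A picture is of the moment at which its call begins: read the wrist's pose just before it. camera_params takes no time and is no camera call.
- r.finish_job(): hands the job in; it is judged then, once.
The state is a dict: "clock": time; "q": joint angles; "qd": joint speeds; "joint_torque": joint torques, N m; "tool_pos": TCP position; "eef_rot": TCP orientation; "contact_force": force on the tool from outside, world axes, zero at the start; "moment": the same for the moment, N m; "opening": opening from 0.0 (shut) to 1.0 (fully open); "finger_force": force on a finger pad.
Only numpy, scipy, OpenCV 4.12 (cv2) and the standard library are available. Lean on these libraries where they do the work, as an engineer would, in place of code of your own. Each camera call takes 0.05 s, during which the arm holds its last target. There are 200 camera calls.

## Task

Unlock the white reagent chest with its red key: push the key fully home in the lock, turn it clockwise until the lid springs ajar, then turn it back to where it comes out and draw it out. Stand it fully home, upright and let go in the same hole of the key block it came from, so the chest is left with its lid ajar and no key in it. Do not force the key or the lock, and leave the other keys and the glassware alone.

Things in the scene. Friction and masses are not known exactly. Their poses are not given: they have to be found in the camera images.
- lock_face (a point): Centre of the chrome lock on the chest's fixed deck, top of its face, 123 mm over the bench; axes as the chest's. Hole 11.6 mm across, 13 deep, face 4 thick, two opposite notches 5.4 wide for the key's lugs, red marks beside them. The lock sits askew: its notch line is up to 0.5 rad either way from x, not measured here, find it by sight or feel. Key home: its bow point 35 mm above this one.
- key_red_bow (a point): Red key that fits the lock; point on its axis, 14 mm below the top of its bow: grip here. z up, x along the bow's width. Bow 30 (x) x 10 (y) x 36 mm high; under it a 24 mm round shoulder 4 high (22 to 26 mm below this point), then a steel barrel 10 across, 22 long, bevelled tip 48 below. Two lugs at +-x, 16 mm over both, 3.5 wide, 2.5 to 7.5 above the tip. Fits either way round.
- key_black_bow (a point): Another key of the same size and shape, with a black bow, in the block: leave it. Same point and axes as the red key's.
- key_yellow_bow (a point): Another key of the same size and shape, with a yellow bow, in the block: leave it. Same point and axes as the red key's.
- key_block: Fixed wooden key block 170 (x) x 50 (y) x 28 mm high, origin at the centre of its underside. Three through holes 21 (x) x 14 (y) mm at x = -52, 0 and 52 mm, y = 0; a key hangs in each by its shoulder, bow along x, bow point 54 mm above the bench. Any of the holes may hold the red key.
- chest: Fixed white steel reagent chest 250 (x) x 320 (y) x 120 mm high, origin at the centre of its underside. -x is its front: the front 100 mm of its top is the fixed deck with the lock (lock centre at x = -80, y = 0); the clear lid lies behind it, its front edge 55 mm from the lock's axis.
- lid (a joint): Lid of the chest, rad: 0 = shut and held by the bolt; hinged at the back. The key must turn about 1.2 to 1.3 rad clockwise (seen from above; stop at 1.57; under 0.1 N m, 0.1 rad of play) to draw the bolt; then a spring lifts the lid to about 0.2, its front edge up 30 mm, and it stays. The key comes out only where it went in, which is the stop of the turn back.
- flask: Loose glass conical flask with blue stopper, 72 mm across, 125 mm tall; origin under its centre. Leave it.
- red_jar: Loose jar with red cap, 72 mm across, 75 mm tall; origin under its centre. Leave it.
Not all that is in view belongs to the job. Of the things shaped like the part that bears key_red_bow, the red one is meant.

How it is judged:
On the way, in this order (a step that is already met when the one before it is completed fails the run):
1. the red key is fully home in the lock (horizontal distance between key_red_bow and lock_face below 0.004 m and z of key_red_bow in the frame of lock_face below 0.0375 m), for 0.1 s.
2. the lid has sprung ajar with the key still in the lock (value of joint lid above 0.1 rad and horizontal distance between key_red_bow and lock_face below 0.006 m and z of key_red_bow in the frame of lock_face below 0.04 m), for 0.1 s.
3. the key is drawn out of the lock (z of key_red_bow in the frame of lock_face above 0.055 m), for 0.1 s.
At the end, for the whole second after the job is handed in: the lid stands ajar (over 0.1 rad), and the red key is back in the hole it came from: within 8 mm of its starting place, fully down (bow point under 57 mm), upright within 0.14 rad (8 degrees), at rest and released (value of joint lid above 0.1 rad and distance of key_red_bow from where it was at the start of the episode below 0.008 m and height (world z) of key_red_bow below 0.057 m and angle between key_red_bow's own z axis and vertical below 0.14 rad and linear speed of key_red below 0.02 m/s); the robot touches nothing.
It fails at once if the key is forced: it presses, pulls or levers against the chest and its lock with more than 40 N in all (contact force between key_red and chest above 40 N or contact force between key_red and lock above 40 N).
It fails at once if another key is moved by over 15 mm or tipped over 0.25 rad (distance of any of key_black_bow, key_yellow_bow from where it was at the start of the episode above 0.015 m or angle between any of key_black_bow, key_yellow_bow's own z axis and vertical above 0.25 rad).
It fails at once if the flask or the jar is moved by over 15 mm or tipped over 0.25 rad (distance of any of flask, red_jar from where it was at the start of the episode above 0.015 m or angle between any of flask, red_jar's own z axis and vertical above 0.25 rad).
It also fails if it takes over 72 s, if anything falls off the work surface, if the arm or the gripper's body presses on something with over 40 N, if the wrist force passes 120 N, or if a joint passes its speed limit or range.

## Working session

There is one attempt and no reset: what is moved stays moved. The work goes in short steps, Python scripts to look and compute and a tool call to move; the robot and the scene stay as the last step left them, time stands still between calls to the robot, and variables do not carry over. Pictures are saved under pics/ and viewed, at most 11 in all, crops included, and the job is handed in when it is done.

Besides the shell and the picture viewer there is one more tool, called after "Request:" as a command line: name --argument value ..., lists and objects as JSON in quotes. carry_out: Moves the arm, as the interface text tells. Its arguments: {"type":"object","properties":{"plan":{"type":"array"},"squeeze":{"type":"number"}},"required":["plan"]}

```bash
mkdir -p pics; ls
python3 - <<'E'
from plant import r
import cv2,numpy as np
ims=[]
for n in ["scene","side"]:
    p=r.camera_params(n); print(n,p)
    im=r.snapshot(n); np.save(f"pics/{n}0.npy",im); cv2.imwrite(f"pics/{n}0.png",im[:,:,::-1]); 
print(r.camera_params("wrist")); print(r.get_state())
E
```

```text
pics
scene {'fx': 347.2332236805364, 'fy': 347.2332236805364, 'cx': 250.94287204877128, 'cy': 192.94042267352032, 'position': array([ 1.07710186, -0.46433125,  0.82971684]), 'attitude': array([ 0.84327187,  0.37000759, -0.15766205, -0.35655241])}
side {'fx': 405.8978147660644, 'fy': 405.8978147660644, 'cx': 251.38176243250442, 'cy': 192.03489735491655, 'position': array([ 0.39177706, -0.84388668,  0.75139246]), 'attitude': array([ 0.88686799, -0.07096027,  0.03258715, -0.45537664])}
{'fx': 320.4074227597635, 'fy': 320.4074227597635, 'cx': 258.9081555106945, 'cy': 194.0287641335815, 'hand_eye': array([[-2.32370452e-04, -9.55323707e-01, -2.95561432e-01,
         7.56081381e-02],
       [ 9.99999394e-01,  9.61546971e-05, -1.09699419e-03,
         6.82258120e-04],
       [ 1.07640417e-03, -2.95561508e-01,  9.55323106e-01,
        -1.44940833e-01],
       [ 0.00000000e+00,  0.00000000e+00,  0.00000000e+00,
         1.00000000e+00]])}
{'clock': 0.1, 'q': array([ 1.13979387,  0.6898995 , -0.19450115,  1.56621845,  0.15732502,
        0.90249638, -0.21512249]), 'qd': array([-0.00089502, -0.00267506, -0.00143152, -0.00351105, -0.00035804,
        0.00197604,  0.00064508]), 'joint_torque': array([-3.36852143e-03, -5.28499854e+01, -1.27104621e+00, -1.53836650e+01,
       -5.24899224e-02,  2.00724753e-03,  2.96563508e-05]), 'tool_pos': array([ 0.27985154, -0.55822407,  0.23799589]), 'eef_rot': array([ 9.73109842e-01,  2.30340122e-01, -2.59448401e-04, -7.72533008e-04]), 'contact_force': array([-0.45511239,  0.3748077 , -1.04986257]), 'moment': array([-0.06000455,  0.00130774,  0.02234309]), 'finger_force': 0.0, 'opening': 1.0005796718628186}
```

View images.

View pics/scene0.png

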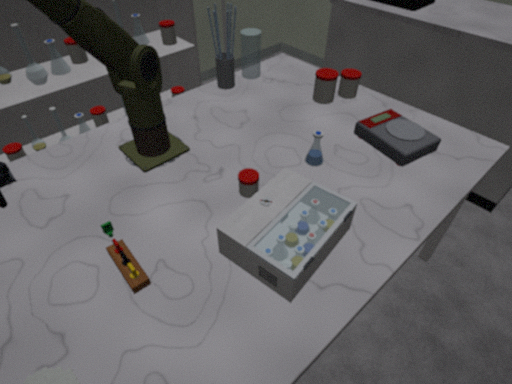

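View pics/side0.png

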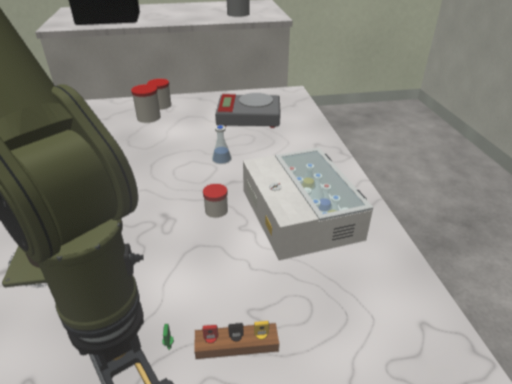

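The scene view shows the block at about (128,265), with red (117,247), black (127,258) and yellow (134,270) keys in it. The lock is at (266,202). The side view has red (210,333), black (236,331), yellow (262,329), lock (276,187) and a stray green item at (167,335).

```bash
cat > h.py <<'E'
from plant import r
import cv2,numpy as np
from scipy.spatial.transform import Rotation as R
def cam(n,st=None):
    p=r.camera_params(n)
    if n!="wrist": return p,R.from_quat(p["attitude"]).as_matrix(),np.array(p["position"])
    T=np.eye(4);T[:3,:3]=R.from_quat(st["eef_rot"]).as_matrix();T[:3,3]=st["tool_pos"]
    M=T@p["hand_eye"]; return p,M[:3,:3],M[:3,3]
def ray(c,u,v):
    p,M,o=c; d=M@np.array([(u-p["cx"])/p["fx"],(v-p["cy"])/p["fy"],1]); return o,d/np.linalg.norm(d)
def onz(c,u,v,z):
    o,d=ray(c,u,v); return o+d*(z-o[2])/d[2]
def tri(rays):
    A=sum(np.eye(3)-np.outer(d,d) for o,d in rays); b=sum((np.eye(3)-np.outer(d,d))@o for o,d in rays)
    return np.linalg.solve(A,b)
def proj(c,X):
    p,M,o=c; x=M.T@(np.asarray(X)-o); return np.array([p["fx"]*x[0]/x[2]+p["cx"],p["fy"]*x[1]/x[2]+p["cy"]])
def blob(im,lo,hi,box):
    hsv=cv2.cvtColor(im,cv2.COLOR_RGB2HSV); m=cv2.inRange(hsv,np.array(lo),np.array(hi))
    k=np.zeros_like(m); x0,y0,x1,y1=box; k[y0:y1,x0:x1]=m[y0:y1,x0:x1]; return k
def delta(st,pos,Rt):
    "shift and rotvec in tool axes to pose"
    R0=R.from_quat(st["eef_rot"]); return R0.inv().apply(np.asarray(pos)-st["tool_pos"]),(R0.inv()*Rt).as_rotvec()
E
python3 - <<'E'
from h import *
S=cam("scene");D=cam("side")
a=np.load("pics/scene0.npy");b=np.load("pics/side0.npy")
def c(m):
    M=cv2.moments(m,True); return M["m10"]/M["m00"],M["m01"]/M["m00"],M["m00"]
for n,lo,hi in [("red",(0,150,90),(6,255,255)),("yel",(22,120,100),(35,255,255))]:
    p=c(blob(a,lo,hi,(95,225,155,295)));q=c(blob(b,lo,hi,(190,315,285,360)))
    print(n,p,q,"tri",tri([ray(S,*p[:2]),ray(D,*q[:2])]),onz(S,*p[:2],.054),onz(D,*q[:2],.054))
print("lock",tri([ray(S,266,202),ray(D,276,187)]),onz(S,266,202,.123),onz(D,276,187,.123))
s1=cv2.resize(a[215:295,85:165],(400,400),interpolation=cv2.INTER_CUBIC)
s2=cv2.resize(b[310:370,155:295][:, :],(700,300),interpolation=cv2.INTER_CUBIC)
s3=cv2.resize(a[180:300,210:360],(500,400),interpolation=cv2.INTER_CUBIC)[:, :300]
o=np.zeros((600,800,3),np.uint8); s1=cv2.resize(s1,(300,300)); o[:300,:300]=s1;o[:300,300:800]=cv2.resize(s3,(500,300));o[300:600,:700]=s2
cv2.imwrite("pics/c1.png",o[:,:,::-1])
E
```

```text
red (116.75, 245.65625, 32.0) (210.20454545454547, 333.79545454545456, 44.0) tri [ 0.38219893 -0.33970463  0.04576561] [ 0.38888759 -0.34047934  0.054     ] [ 0.38261846 -0.34631324  0.054     ]
yel (132.0, 269.6393442622951, 61.0) (260.8976377952756, 328.4173228346457, 127.0) tri [ 0.48464225 -0.34718762  0.04965251] [ 0.48801765 -0.34791352  0.054     ] [ 0.48403069 -0.35016855  0.054     ]
lock [0.59368591 0.03623149 0.12070534] [0.59556661 0.03422355 0.123     ] [0.5928848  0.03358924 0.123     ]
```

View pics/c1.png

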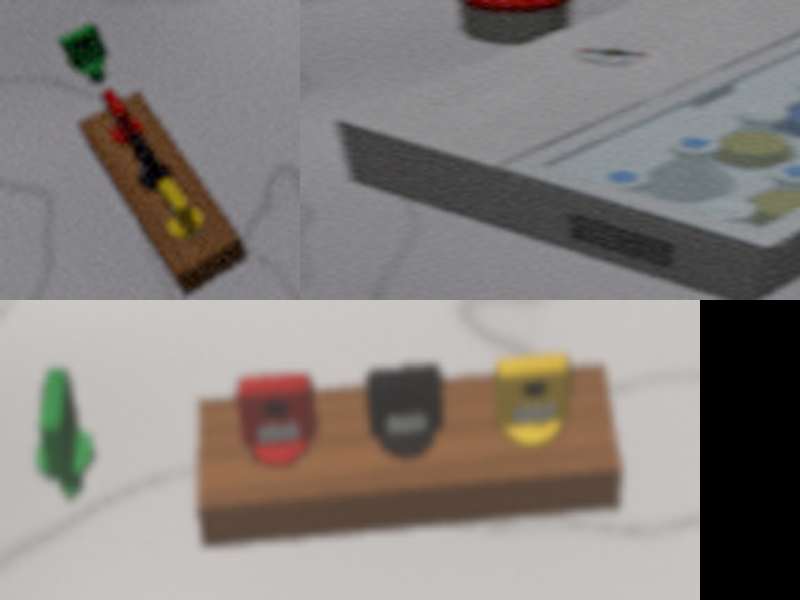

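Candidates by side-view pixel:
- red (210,333), in the block's left hole
- black (236,331)
- yellow (262,329)
- green (167,335), off the block

The enlarged crop confirms that the red-bowed one in the left hole is the key meant. I'll move over the lock to look at it first.

Request:
carry_out --plan '[{"rot": [0, 0, -0.98], "xyz": [0.27, -0.19, -0.03], "grip": 0}, {"rot": [0, 0, -0.98], "xyz": [0.27, -0.19, -0.03], "grip": 0}, {"rot": [0, 0, -0.98], "xyz": [0.27, -0.19, -0.03], "grip": 0}, {"rot": [0, 0, -0.98], "xyz": [0.27, -0.19, -0.03], "grip": 0}, {"rot": [0, 0, -0.98], "xyz": [0.27, -0.19, -0.03], "grip": 0}, {"rot": [0, 0, -0.98], "xyz": [0.27, -0.19, -0.03], "grip": 0}, {"rot": [0, 0, -0.98], "xyz": [0.27, -0.19, -0.03], "grip": 0}, {"rot": [0, 0, -0.98], "xyz": [0.27, -0.19, -0.03], "grip": 0}]'

```text
clock: 0.77
tool_pos: [0.4368, -0.2657, 0.2688]
eef_rot: [0.748, 0.664, -0.0, -0.0]
contact_force: [1.5, -0.2, 0.2]
opening: 1.001
finger_force: 0.0
```

```bash
cat >> h.py <<'E'
def down(yaw): return R.from_euler("z",yaw)*R.from_euler("x",np.pi)
def yaw(st): x=R.from_quat(st["eef_rot"]).apply([1,0,0]); return np.arctan2(x[1],x[0])
E
python3 - <<'E'
from h import *
s=r.get_state();print(s["tool_pos"],np.degrees(yaw(s)),s["q"]);print(delta(s,[.594,.035,.27],down(np.radians(165))))
E
```

```text
[ 0.43680712 -0.26565579  0.26884327] 83.15270571129203 [ 7.64372316e-01  5.29376172e-01 -4.82528434e-01  1.85697620e+00
  3.22114891e-01  8.33115057e-01 -6.38181899e-04]
(array([ 0.31725257,  0.1202261 , -0.00115326]), array([-1.56711610e-04, -3.14321056e-04, -1.42850474e+00]))
```

Request:
carry_out --plan '[{"rot": [0, 0, -0.98], "xyz": [0.317, 0.12, 0], "grip": 0}, {"rot": [0, 0, -0.98], "xyz": [0.317, 0.12, 0], "grip": 0}, {"rot": [0, 0, -0.98], "xyz": [0.317, 0.12, 0], "grip": 0}, {"rot": [0, 0, -0.98], "xyz": [0.317, 0.12, 0], "grip": 0}, {"rot": [0, 0, -0.98], "xyz": [0.317, 0.12, 0], "grip": 0}, {"rot": [0, 0, -0.98], "xyz": [0.317, 0.12, 0], "grip": 0}, {"rot": [0, 0, -0.98], "xyz": [0.317, 0.12, 0], "grip": 0}, {"rot": [0, 0, -0.98], "xyz": [0.317, 0.12, 0], "grip": 0}]'

```text
clock: 1.43
tool_pos: [0.593, 0.0282, 0.2684]
eef_rot: [0.348, 0.937, -0.0, -0.0]
contact_force: [0.1, -0.8, 0.7]
opening: 1.0
finger_force: 0.0
```

Request:
carry_out --plan '[{"rot": [0, 0, -0.44], "xyz": [0, 0, 0], "grip": 0}, {"rot": [0, 0, -0.44], "xyz": [0, 0, 0], "grip": 0}, {"rot": [0, 0, -0.44], "xyz": [0, 0, 0], "grip": 0}, {"rot": [0, 0, -0.44], "xyz": [0, 0, 0], "grip": 0}, {"rot": [0, 0, -0.44], "xyz": [0, 0, 0], "grip": 0}, {"rot": [0, 0, -0.44], "xyz": [0, 0, 0], "grip": 0}, {"rot": [0, 0, -0.44], "xyz": [0, 0, 0], "grip": 0}]'

```text
clock: 2.02
tool_pos: [0.5925, 0.0264, 0.2685]
eef_rot: [0.139, 0.99, -0.0, -0.0]
contact_force: [-0.2, 0.3, 0.4]
opening: 0.995
finger_force: 0.0
```

Run:
```python
from h import *
s=r.get_state();im=r.snapshot("wrist");np.save("pics/w1.npy",im)
C=cam("wrist",s);print(s["tool_pos"],np.degrees(yaw(s)),s["q"]);p=proj(C,[.594,.035,.123]);print(p)
u,v=p.astype(int)
o=np.zeros((400,800,3),np.uint8);o[:300,:400]=cv2.resize(im,(400,300));
x0=min(max(u-40,0),432);y0=min(max(v-40,0),304);print(x0,y0)
o[:400,400:]=cv2.resize(im[y0:y0+80,x0:x0+80],(400,400),interpolation=cv2.INTER_CUBIC)
cv2.imwrite("pics/w1.png",o[:,:,::-1])
```

```text
[0.59245916 0.02642298 0.26853148] 164.02614201205267 [ 0.33174492  0.71949843 -0.83383915  1.6107325   0.58679953  1.07905631
  0.62724815]
[269.18332554 179.99025266]
229 139
```

View pics/w1.png

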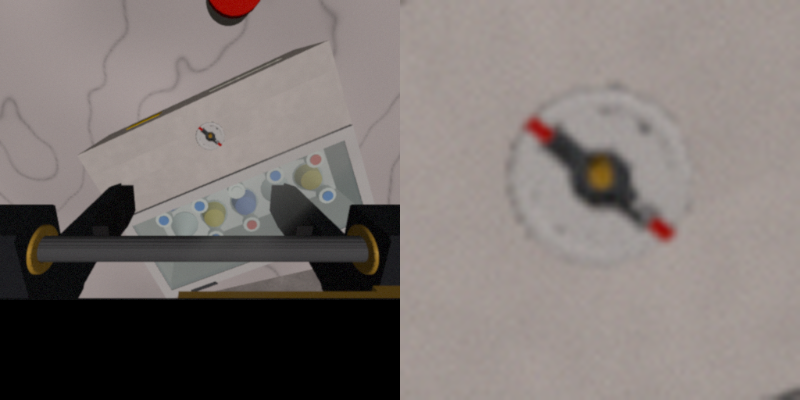

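The wrist view shows the lock at about pixel (269,173.6), with red marks at (257,165) and (281.5,185) either side of the notches.

Run:
```python
from h import *
s=r.get_state();im=np.load("pics/w1.npy");C=cam("wrist",s)
m=blob(im,(0,140,80),(8,255,255),(229,139,309,219))|blob(im,(172,140,80),(180,255,255),(229,139,309,219))
n,l,st,ce=cv2.connectedComponentsWithStats(m)
P=[]
for i in range(1,n):
    if st[i,4]>4: P.append(onz(C,*ce[i],.123));print(ce[i],st[i,4],P[-1])
d=P[0]-P[1];print("notch yaw",np.degrees(np.arctan2(d[1],d[0]))%180,"dist",np.linalg.norm(d),"mid",(P[0]+P[1])/2)
# brass pin in hole / dark disk and chrome disc
g=blob(im,(10,90,60),(28,255,255),(254,160,284,190));M=cv2.moments(g,True);print("pin",M["m10"]/M["m00"],M["m01"]/M["m00"],M["m00"],onz(C,M["m10"]/M["m00"],M["m01"]/M["m00"],.110))
# chest deck/lid edges in px -> yaw: front edge of deck full px from view
E2=[onz(C,*p,.12) for p in [(102*1.28-0,197),(419,53)]]
d=E2[1]-E2[0];print("front edge yaw",np.degrees(np.arctan2(d[1],d[0])),E2)
print(delta(s,[.384,-.343,.26],down(np.radians(177))))
```

```text
[256.72727273 164.63636364] 11 [0.57684278 0.027837   0.123     ]
[280.63636364 184.45454545] 11 [0.60124807 0.04419906 0.123     ]
notch yaw 33.83910758158339 dist 0.029382562849397893 mid [0.58904543 0.03601803 0.123     ]
pin 268.57142857142856 173.05714285714285 35.0 [0.59061445 0.03576068 0.11      ]
front edge yaw 100.29572552013913 [array([ 0.57449976, -0.09774302,  0.12      ]), array([0.52296702, 0.18594363, 0.12      ])]
(array([ 0.09895119, -0.41251669,  0.00880526]), array([-3.85984906e-04, -1.01671174e-04, -2.26047473e-01]))
```

Request:
carry_out --plan '[{"rot": [0, 0, -0.2], "xyz": [0.09, -0.41, 0.01], "grip": 0}, {"rot": [0, 0, -0.2], "xyz": [0.09, -0.41, 0.01], "grip": 0}, {"rot": [0, 0, -0.2], "xyz": [0.09, -0.41, 0.01], "grip": 0}, {"rot": [0, 0, -0.2], "xyz": [0.09, -0.41, 0.01], "grip": 0}, {"rot": [0, 0, -0.2], "xyz": [0.09, -0.41, 0.01], "grip": 0}, {"rot": [0, 0, -0.2], "xyz": [0.09, -0.41, 0.01], "grip": 0}, {"rot": [0, 0, -0.2], "xyz": [0.09, -0.41, 0.01], "grip": 0}, {"rot": [0, 0, -0.2], "xyz": [0.09, -0.41, 0.01], "grip": 0}]'

```text
clock: 2.73
tool_pos: [0.4336, -0.2687, 0.261]
eef_rot: [0.039, 0.999, -0.0, 0.0]
contact_force: [-0.1, -0.5, 0.4]
opening: 1.002
finger_force: 0.0
```

Run:
```python
from h import *
s=r.get_state();print(s["tool_pos"],np.degrees(yaw(s)),s["q"]);print(delta(s,[.384,-.343,.22],down(np.radians(177))))
```

```text
[ 0.43364881 -0.26874516  0.26098038] 175.53352238359798 [ 1.03485552  0.65392729 -0.95622249  1.85867752  0.64535853  0.97437702
  1.2838116 ]
(array([ 0.04372533, -0.07786419,  0.04102975]), array([-0.00077346,  0.00023326, -0.02559496]))
```

Request:
carry_out --plan '[{"rot": [0, 0, -0.026], "xyz": [0.044, -0.078, 0.04], "grip": 0}, {"rot": [0, 0, -0.026], "xyz": [0.044, -0.078, 0.04], "grip": 0}, {"rot": [0, 0, -0.026], "xyz": [0.044, -0.078, 0.04], "grip": 0}, {"rot": [0, 0, -0.026], "xyz": [0.044, -0.078, 0.04], "grip": 0}, {"rot": [0, 0, -0.026], "xyz": [0.044, -0.078, 0.04], "grip": 0}, {"rot": [0, 0, -0.026], "xyz": [0.044, -0.078, 0.04], "grip": 0}]'

```text
clock: 3.23
tool_pos: [0.3868, -0.3399, 0.2217]
eef_rot: [0.024, 1.0, 0.0, 0.001]
contact_force: [0.7, 0.9, 0.0]
opening: 0.997
finger_force: 0.0
```

Run:
```python
from h import *
s=r.get_state();im=r.snapshot("wrist");np.save("pics/w2.npy",im);cv2.imwrite("pics/w2.png",im[:,:,::-1])
C=cam("wrist",s);print(s["tool_pos"],np.degrees(yaw(s)),s["q"]);print(proj(C,[.384,-.343,.068]))
```

```text
[ 0.38676942 -0.33994118  0.22166778] 177.19555887299347 [ 1.18033606  0.71478832 -0.93196102  1.89416506  0.72672625  0.91162944
  1.41114932]
[256.32825305 175.87469912]
```

View pics/w2.png

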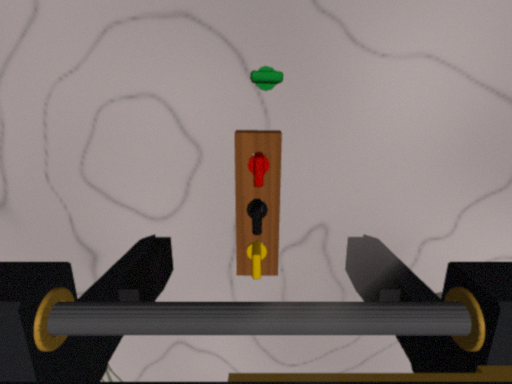

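The wrist view shows the block spanning (235,131) to (279,276), with red shoulder (258,165), black (257,209) and yellow (257,251). The green key stands off the block at (266,77).

Run:
```python
from h import *
s=r.get_state();im=np.load("pics/w2.npy");C=cam("wrist",s)
hsv=cv2.cvtColor(im,cv2.COLOR_RGB2HSV);print(hsv[140,250],hsv[270,250],hsv[183,258],hsv[163,250])
m=blob(im,(5,90,40),(20,220,200),(215,115,300,277+15))
m=cv2.morphologyEx(m,cv2.MORPH_OPEN,np.ones((5,5)))
c=max(cv2.findContours(m,0,2)[0],key=cv2.contourArea);h=cv2.convexHull(c)[:,0]
W=np.array([onz(C,u,v,.028)[:2] for u,v in h],np.float32)
rc=cv2.minAreaRect(W);print("rect",rc)
for n,lo,hi,b in [("red",(0,150,60),(4,255,255),(240,145,276,195)),("yel",(22,120,60),(35,255,255),(240,235,276,285))]:
    k=blob(im,lo,hi,b)
    if n=="red": k|=blob(im,(174,150,60),(180,255,255),b)
    ys,xs=np.nonzero(k);print(n,[(v,xs[ys==v].min(),xs[ys==v].max()) for v in range(ys.min(),ys.max()+1,2)])
    v1=ys.max()+1; u=xs[ys>=ys.max()-8].mean()
    print("bow +x top end",onz(C,u,v1,.068))
```

```text
[ 14 185 121] [ 13 180 116] [  1 255 154] [  2 247 157]
rect ((0.4307546019554138, -0.34442684054374695), (0.04904185235500336, 0.16969604790210724), 86.7341079711914)
red [(152, np.int64(258), np.int64(258)), (154, np.int64(256), np.int64(261)), (156, np.int64(252), np.int64(264)), (158, np.int64(251), np.int64(266)), (160, np.int64(249), np.int64(267)), (162, np.int64(249), np.int64(268)), (164, np.int64(248), np.int64(269)), (166, np.int64(248), np.int64(268)), (168, np.int64(249), np.int64(267)), (170, np.int64(250), np.int64(267)), (172, np.int64(252), np.int64(265)), (174, np.int64(254), np.int64(263)), (176, np.int64(255), np.int64(262)), (178, np.int64(254), np.int64(262)), (180, np.int64(254), np.int64(262)), (182, np.int64(254), np.int64(262)), (184, np.int64(254), np.int64(262)), (186, np.int64(256), np.int64(260))]
bow +x top end [ 0.39544815 -0.34179277  0.068     ]
yel [(242, np.int64(254), np.int64(259)), (244, np.int64(250), np.int64(262)), (246, np.int64(248), np.int64(265)), (248, np.int64(247), np.int64(265)), (250, np.int64(247), np.int64(266)), (252, np.int64(247), np.int64(266)), (254, np.int64(247), np.int64(265)), (256, np.int64(248), np.int64(264)), (258, np.int64(250), np.int64(263)), (260, np.int64(252), np.int64(260)), (262, np.int64(252), np.int64(260)), (264, np.int64(252), np.int64(260)), (266, np.int64(252), np.int64(260)), (268, np.int64(252), np.int64(260)), (270, np.int64(252), np.int64(260)), (272, np.int64(252), np.int64(260)), (274, np.int64(252), np.int64(260)), (276, np.int64(253), np.int64(260)), (278, np.int64(254), np.int64(259))]
bow +x top end [ 0.49700302 -0.34868562  0.068     ]
```

Run:
```python
from h import *
s=r.get_state();print(s["tool_pos"],s["eef_rot"]);print(delta(s,[.3795,-.3416,.07],down(np.radians(176.73))))
```

```text
[ 0.38699937 -0.33973315  0.22181849] [ 2.39414830e-02  9.99712576e-01 -1.81412417e-05  1.25304654e-03]
(array([ 0.00778188, -0.0022273 ,  0.15179941]), array([3.52369221e-05, 2.50611747e-03, 9.18468252e-03]))
```

Request:
carry_out --plan '[{"rot": [0, 0.0025, 0.009], "xyz": [0.0078, -0.0022, 0.04], "grip": 0}, {"rot": [0, 0.0025, 0.009], "xyz": [0.0078, -0.0022, 0.08], "grip": 0}, {"rot": [0, 0.0025, 0.009], "xyz": [0.0078, -0.0022, 0.12], "grip": 0}, {"rot": [0, 0.0025, 0.009], "xyz": [0.0078, -0.0022, 0.145], "grip": 0}, {"rot": [0, 0.0025, 0.009], "xyz": [0.0078, -0.0022, 0.15], "grip": 0}, {"rot": [0, 0.0025, 0.009], "xyz": [0.0078, -0.0022, 0.15], "grip": 0}, {"rot": [0, 0.0025, 0.009], "xyz": [0.0078, -0.0022, 0.15], "grip": 0}]'

```text
clock: 3.87
tool_pos: [0.3791, -0.3426, 0.0722]
eef_rot: [0.029, 1.0, -0.0, 0.0]
contact_force: [-0.0, -0.1, 0.8]
opening: 0.997
finger_force: 0.0
```

Run:
```python
from h import *
s=r.get_state();print(s["tool_pos"],s["eef_rot"],s["contact_force"]);print(delta(s,[.3795,-.3416,.037],down(np.radians(176.73))))
```

```text
[ 0.37909908 -0.34261629  0.0722424 ] [ 2.90335543e-02  9.99578393e-01 -2.97204086e-04  6.80846524e-06] [-0.04304363 -0.12157176  0.77477545]
(array([-0.00034017,  0.00105877,  0.03524179]), array([-5.93777684e-04,  3.05711972e-05, -1.00300561e-03]))
```

Request:
carry_out --plan '[{"rot": [0, 0, 0], "xyz": [-0.0003, 0.001, 0.02], "grip": 0}, {"rot": [0, 0, 0], "xyz": [-0.0003, 0.001, 0.0345], "grip": 0}, {"rot": [0, 0, 0], "xyz": [-0.0003, 0.001, 0.0345], "grip": 0}, {"rot": [0, 0, 0], "xyz": [-0.0003, 0.001, 0.0345], "grip": 255}, {"rot": [0, 0, 0], "xyz": [-0.0003, 0.001, 0.0345], "grip": 255}, {"rot": [0, 0, 0], "xyz": [-0.0003, 0.001, 0.0345], "grip": 255}, {"rot": [0, 0, 0], "xyz": [-0.0003, 0.001, 0.0345], "grip": 255}, {"rot": [0, 0, 0], "xyz": [-0.0003, 0.001, 0.0345], "grip": 255}]' --squeeze 20

```text
clock: 4.53
tool_pos: [0.3778, -0.3425, 0.037]
eef_rot: [0.03, 1.0, -0.0, -0.001]
contact_force: [-0.4, -1.0, 0.7]
opening: 0.648
finger_force: 0.0
```

Request:
carry_out --plan '[{"rot": [0, 0, 0], "xyz": [0, 0, 0], "grip": 255}, {"rot": [0, 0, 0], "xyz": [0, 0, 0], "grip": 255}, {"rot": [0, 0, 0], "xyz": [0, 0, 0], "grip": 255}, {"rot": [0, 0, 0], "xyz": [0, 0, 0], "grip": 255}, {"rot": [0, 0, 0], "xyz": [0, 0, 0], "grip": 255}, {"rot": [0, 0, 0], "xyz": [0, 0, 0], "grip": 255}, {"rot": [0, 0, 0], "xyz": [0, 0, 0], "grip": 255}, {"rot": [0, 0, 0], "xyz": [0, 0, 0], "grip": 255}]'

```text
clock: 5.2
tool_pos: [0.3775, -0.3421, 0.0362]
eef_rot: [0.03, 1.0, 0.0, -0.001]
contact_force: [0.5, 0.0, 0.1]
opening: 0.111
finger_force: 20.0
```

Run:
```python
from h import *
s=r.get_state();print(s["tool_pos"],s["eef_rot"],s["contact_force"],s["moment"],s["opening"],s["finger_force"],s["q"])
```

```text
[ 0.37746566 -0.3420851   0.03624078] [ 2.98141536e-02  9.99554669e-01  9.37355845e-05 -1.25306185e-03] [0.51339307 0.0465771  0.08420172] [ 0.01395756 -0.12026592  0.02455843] 0.11105057098081621 19.99994572252035 [ 1.02220708  0.96818042 -0.63958957  2.0270374   1.15167754  0.56985587
  1.04898802]
```

Request:
carry_out --plan '[{"rot": [0, 0, 0], "xyz": [0, 0, -0.01], "grip": 255}, {"rot": [0, 0, 0], "xyz": [0, 0, -0.03], "grip": 255}, {"rot": [0, 0, 0], "xyz": [0, 0, -0.06], "grip": 255}, {"rot": [0, 0, 0], "xyz": [0, 0, -0.1], "grip": 255}, {"rot": [0, 0, 0], "xyz": [0, 0, -0.14], "grip": 255}, {"rot": [0, 0, 0], "xyz": [0, 0, -0.17], "grip": 255}, {"rot": [0, 0, 0], "xyz": [0, 0, -0.17], "grip": 255}]' --squeeze 40

```text
clock: 5.78
tool_pos: [0.3811, -0.3431, 0.2117]
eef_rot: [0.03, 1.0, -0.003, 0.003]
contact_force: [1.0, 0.0, 0.2]
opening: 0.11
finger_force: 40.0
```

Run:
```python
from h import *
s=r.get_state();print(s["tool_pos"],np.degrees(yaw(s)),s["opening"],s["contact_force"]);print(delta(s,[.587,.035,.205],down(np.radians(213.8))))
```

```text
[ 0.38109144 -0.3431027   0.21168511] 176.5740751971479 0.11043780655762002 [0.95587449 0.01839606 0.1508571 ]
(array([-0.18290092,  0.38976542,  0.005903  ]), array([-0.00675841,  0.00438514, -0.64972677]))
```

Request:
carry_out --plan '[{"rot": [0, 0, -0.65], "xyz": [-0.183, 0.39, 0.006], "grip": 255}, {"rot": [0, 0, -0.65], "xyz": [-0.183, 0.39, 0.006], "grip": 255}, {"rot": [0, 0, -0.65], "xyz": [-0.183, 0.39, 0.006], "grip": 255}, {"rot": [0, 0, -0.65], "xyz": [-0.183, 0.39, 0.006], "grip": 255}, {"rot": [0, 0, -0.65], "xyz": [-0.183, 0.39, 0.006], "grip": 255}, {"rot": [0, 0, -0.65], "xyz": [-0.183, 0.39, 0.006], "grip": 255}, {"rot": [0, 0, -0.65], "xyz": [-0.183, 0.39, 0.006], "grip": 255}, {"rot": [0, 0, -0.65], "xyz": [-0.183, 0.39, 0.006], "grip": 255}]'

```text
clock: 6.45
tool_pos: [0.5374, -0.0479, 0.2003]
eef_rot: [-0.291, 0.957, 0.0, -0.002]
contact_force: [-0.1, -1.9, -1.0]
opening: 0.111
finger_force: 40.0
```

Run:
```python
from h import *
s=r.get_state();print(s["tool_pos"],np.degrees(yaw(s)),s["q"]);print(delta(s,[.587,.035,.205],down(np.radians(213.8))))
```

```text
[ 0.53736998 -0.0478599   0.20028716] -146.17362224673718 [ 0.56250876  0.80991674 -1.00261535  1.83930418  0.82402448  0.98093762
  1.35568347]
(array([-0.0873387 ,  0.04121566, -0.00493285]), array([ 0.00191787, -0.00342455,  0.00045709]))
```

Request:
carry_out --plan '[{"rot": [0, 0, 0], "xyz": [-0.03, 0.014, 0], "grip": 255}, {"rot": [0, 0, 0], "xyz": [-0.06, 0.028, 0], "grip": 255}, {"rot": [0, 0, 0], "xyz": [-0.08, 0.038, 0], "grip": 255}, {"rot": [0, 0, 0], "xyz": [-0.08, 0.038, 0], "grip": 255}, {"rot": [0, 0, 0], "xyz": [-0.08, 0.038, 0], "grip": 255}, {"rot": [0, 0, 0], "xyz": [-0.08, 0.038, 0], "grip": 255}]'

```text
clock: 6.95
tool_pos: [0.5817, 0.0252, 0.2002]
eef_rot: [-0.291, 0.957, -0.0, -0.002]
contact_force: [-0.6, 0.2, -0.5]
opening: 0.111
finger_force: 40.0
```

Run:
```python
from h import *
s=r.get_state();im=r.snapshot("wrist");np.save("pics/w3.npy",im)
C=cam("wrist",s);print(s["tool_pos"],np.degrees(yaw(s)),s["eef_rot"])
g=s["tool_pos"]+np.array([0,0,.019]);print("bow",proj(C,g),"tip",proj(C,g-[0,0,.048]),"lock",proj(C,[.589,.036,.123]))
cv2.imwrite("pics/w3.png",cv2.resize(im[60:310,180:340],(512,800),interpolation=cv2.INTER_CUBIC)[:600,:,::-1])
```

```text
[0.58171163 0.02524548 0.20020254] -146.21501805465326 [-2.90574909e-01  9.56849256e-01 -2.32778443e-04 -2.38089614e-03]
bow [259.96515339 275.99317537] tip [259.54198874 232.43719365] lock [265.84027262 221.10286971]
```

View pics/w3.png

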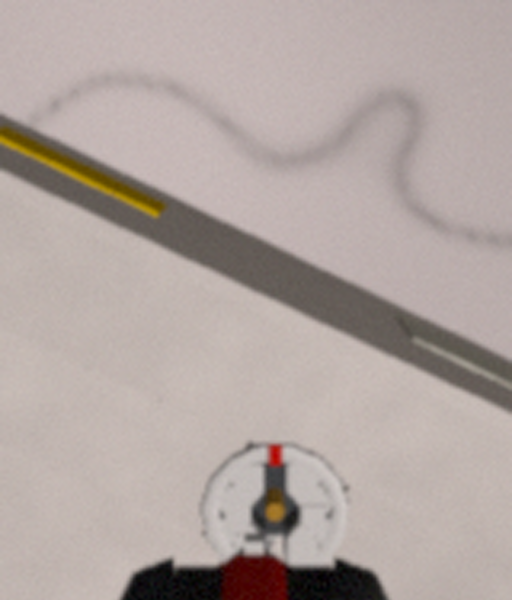

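The lock is at about pixel (266,220), with its far mark straight above it at (266,202), so the yaw is right. The steel tip of the key is faint against the chrome near (264,229), so I'll enlarge that area.

Run:
```python
from h import *
im=np.load("pics/w3.npy")[190:250,230:300]
o=cv2.resize(im,(700,600),interpolation=cv2.INTER_CUBIC).astype(float)
o=np.clip((o-20)*1.3,0,255).astype(np.uint8)
cv2.imwrite("pics/w3b.png",o[:,:,::-1])
```

```text
(no output)
```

View pics/w3b.png

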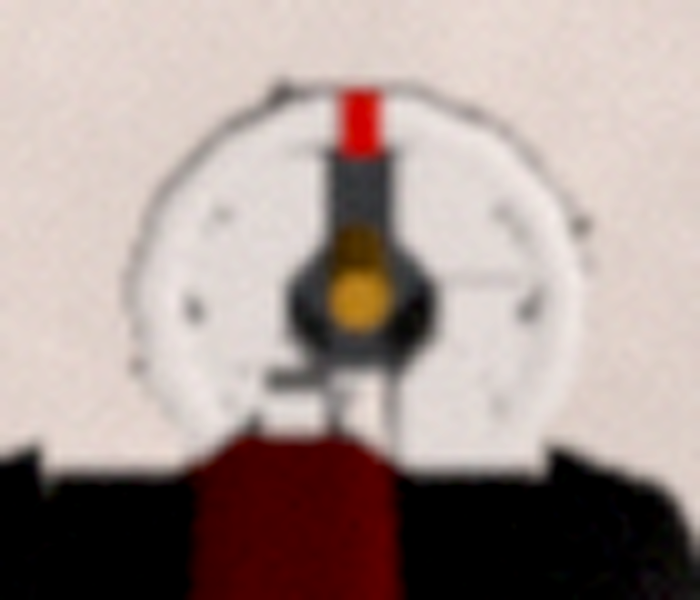

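Run:
```python
from h import *
p=r.camera_params("wrist");H=np.linalg.inv(p["hand_eye"])
def pt(x,y,z):
    c=H@[x,y,z,1];return np.round([p["fx"]*c[0]/c[2]+p["cx"],p["fy"]*c[1]/c[2]+p["cy"]],1)
for x0 in (-.003,0,.003):
    print(x0,"lug outer top",pt(x0+.008,0,.0227),"lug outer bot",pt(x0+.008,0,.0277),"tip edge",pt(x0+.0045,0,.0302),"bow low edge",pt(x0+.015,0,.0042),"bowmid",pt(x0+.015,0,-.01),pt(x0+.015,.005,-.01),"shoulder",pt(x0+.012,0,.0042), "barrel",pt(x0+.005,.005,.028)-pt(x0+.005,-.005,.028))
im=np.load("pics/w3.npy");print(im[222:246:1,259].tolist());print(im[222:240,252].mean(1))
```

```text
-0.003 lug outer top [259.6 228.7] lug outer bot [259.6 225.2] tip edge [259.6 229.1] bow low edge [259.8 230.4] bowmid [259.9 242.8] [270.7 242.8] shoulder [259.7 235.9] barrel [17.1  0. ]
0 lug outer top [259.6 223.7] lug outer bot [259.6 220.4] tip edge [259.6 224.4] bow low edge [259.8 224.9] bowmid [259.9 236.9] [270.7 236.9] shoulder [259.8 230.4] barrel [17.2  0. ]
0.003 lug outer top [259.6 218.8] lug outer bot [259.6 215.6] tip edge [259.6 219.6] bow low edge [259.8 219.4] bowmid [259.9 230.9] [270.8 230.9] shoulder [259.8 224.9] barrel [17.2  0. ]
[[75, 73, 73], [97, 92, 93], [131, 127, 126], [160, 152, 154], [147, 142, 140], [102, 99, 99], [103, 99, 96], [157, 152, 151], [185, 181, 178], [191, 184, 181], [174, 163, 159], [134, 110, 110], [81, 34, 33], [72, 0, 1], [73, 8, 7], [74, 4, 0], [72, 0, 4], [74, 8, 9], [66, 0, 0], [75, 8, 11], [72, 5, 0], [74, 0, 0], [74, 15, 7], [71, 0, 0]]
[187.         186.33333333 187.         186.33333333 184.33333333
 185.33333333 186.66666667 180.         175.66666667 185.66666667
 183.         149.          95.66666667  43.33333333  31.
  30.66666667  21.66666667  28.33333333]
```

Run:
```python
from h import *
s=r.get_state();C=cam("wrist",s);L=onz(C,265.7,220.4,.123);print(s["tool_pos"],L, onz(C,266,197.0+5,.123))
Rt=down(np.radians(213.8));t=L-Rt.apply([-.0032,0,0]);t[2]=.157;print(t,delta(s,t,Rt))
```

```text
[0.58172608 0.02469726 0.20035066] [0.58868007 0.03506832 0.123     ] [0.57660256 0.02716403 0.123     ]
[0.58602092 0.03328818 0.157     ] (array([-0.00854179,  0.00472892,  0.04331517]), array([ 0.00070068, -0.00459524, -0.00113294]))
```

Request:
carry_out --plan '[{"rot": [0, -0.0046, 0], "xyz": [-0.0085, 0.0047, 0.0], "grip": 255}, {"rot": [0, -0.0046, 0], "xyz": [-0.0085, 0.0047, 0.02], "grip": 255}, {"rot": [0, -0.0046, 0], "xyz": [-0.0085, 0.0047, 0.035], "grip": 255}, {"rot": [0, -0.0046, 0], "xyz": [-0.0085, 0.0047, 0.041], "grip": 255}, {"rot": [0, -0.0046, 0], "xyz": [-0.0085, 0.0047, 0.041], "grip": 255}, {"rot": [0, -0.0046, 0], "xyz": [-0.0085, 0.0047, 0.041], "grip": 255}, {"rot": [0, -0.0046, 0], "xyz": [-0.0085, 0.0047, 0.041], "grip": 255}]'

```text
clock: 7.58
tool_pos: [0.5872, 0.0353, 0.1607]
eef_rot: [-0.291, 0.957, 0.001, 0.001]
contact_force: [0.6, -0.2, 0.3]
opening: 0.107
finger_force: 40.0
```

Run:
```python
from h import *
s=r.get_state();im=r.snapshot("wrist");np.save("pics/w4.npy",im);C=cam("wrist",s)
print(s["tool_pos"],s["eef_rot"],np.degrees(yaw(s)),s["contact_force"],s["moment"],s["finger_force"])
Rt=down(np.radians(213.8));t=np.array([.58868,.03507,0])-Rt.apply([-.0032,0,0]);t[2]=.157
print(delta(s,t,Rt));print("lock",proj(C,[.58868,.03507,.123]))
o=cv2.resize(im[190:250,230:300],(700,600),interpolation=cv2.INTER_CUBIC).astype(float)
cv2.imwrite("pics/w4.png",np.clip((o-10)*1.3,0,255).astype(np.uint8)[:,:,::-1])
```

```text
[0.58721034 0.03534772 0.16067011] [-0.29069793  0.95681309  0.00115558  0.00144723] -146.2005863217699 [ 0.56966493 -0.17626513  0.27712101] [ 0.02562034 -0.10730445 -0.03725895] 39.999804720282555
(array([ 0.00214583, -0.00105339,  0.00366131]), array([ 1.36992814e-03,  3.44133100e-03, -7.87601738e-06]))
lock [257.76030434 227.88096181]
```

View pics/w4.png

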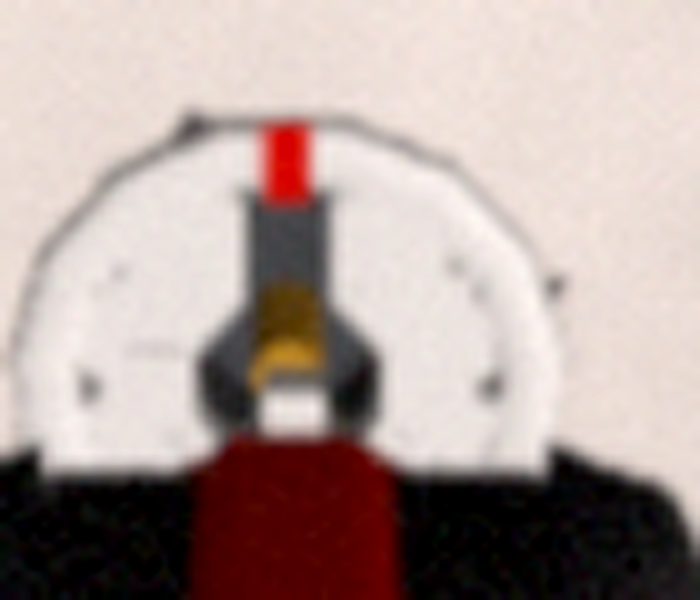

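The lug, with a bright top face at (259.5,228 to 233), lines up with the notch centre line at u≈259. The hole centre is near (259,227.5). Next I'll work out the lengthwise offset.

Run:
```python
from h import *
im=np.load("pics/w4.npy");s=r.get_state();C=cam("wrist",s);print(s["tool_pos"])
print(im[218:238,257:262].mean((1,2)).round())
m=blob(im,(0,140,80),(8,255,255),(240,195,280,215))|blob(im,(172,140,80),(180,255,255),(240,195,280,215))
M=cv2.moments(m,True);u,v=M["m10"]/M["m00"],M["m01"]/M["m00"];P=onz(C,u,v,.123);print(u,v,M["m00"],P)
a=np.radians(33.8);L=P+.0147*np.array([np.cos(a),np.sin(a),0]);print("lock",L,proj(C,L))
Rs=R.from_quat(s["eef_rot"])
for x0 in(-.0026,-.0032): 
    t=s["tool_pos"]+Rs.apply([x0,0,.0302]);e=Rs.inv().apply(L-t);print(x0,t,"need tool shift",e)
# row widths of hole dark region
g=im.mean(2)
for v in range(219,233): print(v,np.where(g[v,245:275]<110)[0]+245)
```

```text
[0.58730422 0.03544688 0.16087138]
[ 59.  54.  53.  52.  51.  56.  77.  95.  96.  84. 100. 147. 181. 182.
 163. 114.  50.  25.  29.  26.]
258.45454545454544 206.12121212121212 33.0 [0.57678348 0.02765715 0.123     ]
lock [0.58899895 0.0358347  0.123     ] [258.46752905 228.56278736]
-0.0026 [0.58954018 0.03698588 0.13068145] need tool shift [ 0.00111926 -0.00066424  0.00767651]
-0.0032 [0.59003873 0.0373197  0.13068371] need tool shift [ 0.00171926 -0.00066424  0.00767651]
219 [255 256 257 258 259 260 261 262]
220 [255 256 257 258 259 260 261 262]
221 [254 255 256 257 258 259 260 261 262 263]
222 [253 254 255 256 257 258 259 260 261 262 263 264]
223 [252 253 254 255 256 257 258 259 260 261 262 263 264 265]
224 [251 252 253 254 255 256 257 258 259 260 261 262 263 264 265 266]
225 [250 251 252 253 254 255 256 257 258 259 260 261 262 263 264 265 266 267]
226 [250 251 252 253 254 255 256 257 258 259 260 261 262 263 264 265 266 267]
227 [250 251 252 253 254 255 256 257 258 259 260 261 262 263 264 265 266 267]
228 [250 251 252 253 254 255 256 257 258 259 260 261 262 263 264 265 266 267]
229 [250 251 252 253 254 255 262 263 264 265 266 267]
230 [250 251 252 253 254 255 263 264 265 266 267]
231 [250 251 252 253 254 255 263 264 265 266 267]
232 [251 252 253 254 255 263 264 265 266]
```

Request:
carry_out --plan '[{"rot": [0, 0.002, 0], "xyz": [0.0015, -0.0006, 0], "grip": 255}, {"rot": [0, 0.002, 0], "xyz": [0.0015, -0.0006, 0.003], "grip": 255}, {"rot": [0, 0.002, 0], "xyz": [0.0015, -0.0006, 0.006], "grip": 255}, {"rot": [0, 0.002, 0], "xyz": [0.0015, -0.0006, 0.008], "grip": 255}, {"rot": [0, 0.002, 0], "xyz": [0.0015, -0.0006, 0.0095], "grip": 255}, {"rot": [0, 0.002, 0], "xyz": [0.0015, -0.0006, 0.0095], "grip": 255}]'

```text
clock: 8.13
tool_pos: [0.5857, 0.0339, 0.1502]
eef_rot: [-0.291, 0.957, 0.001, -0.0]
contact_force: [0.1, -0.1, 0.1]
opening: 0.108
finger_force: 40.0
```

```bash
cat > st.py <<'E'
from h import *
s=r.get_state();Rs=R.from_quat(s["eef_rot"])
print(s["clock"],s["tool_pos"],np.degrees(yaw(s)),"F tool",Rs.inv().apply(s["contact_force"]).round(2),"M",Rs.inv().apply(s["moment"]).round(3),s["opening"])
print("key axis",s["tool_pos"]+Rs.apply([-.003,0,0]),"tilt",Rs.apply([0,0,1])[:2].round(4))
E
python3 st.py
```

```text
8.1333 [0.58572906 0.03390183 0.15019687] -146.17754498671576 F tool [-0.02 -0.19 -0.1 ] M [ 0.01  -0.145 -0.014] 0.10798750786526445
key axis [0.58822136 0.0355717  0.15019649] tilt [-0.0011  0.0014]
```

Request:
carry_out --plan '[{"rot": [0, 0, 0], "xyz": [0, 0, 0.001], "grip": 255}, {"rot": [0, 0, 0], "xyz": [0, 0, 0.002], "grip": 255}, {"rot": [0, 0, 0], "xyz": [0, 0, 0.003], "grip": 255}, {"rot": [0, 0, 0], "xyz": [0, 0, 0.003], "grip": 255}]'

```text
clock: 8.47
tool_pos: [0.5859, 0.0339, 0.1474]
eef_rot: [-0.291, 0.957, 0.001, -0.0]
contact_force: [0.3, -0.2, -0.6]
opening: 0.116
finger_force: 40.0
```

```bash
python3 st.py
```

```text
8.4667 [0.58588234 0.03391265 0.14743694] -146.18200100721847 F tool [-0.14 -0.35  0.64] M [-0.002 -0.079  0.015] 0.11628082874809001
key axis [0.58837477 0.03558232 0.14743782] tilt [-0.0006  0.0015]
```

Request:
carry_out --plan '[{"rot": [0, 0, 0], "xyz": [0, 0, 0.0015], "grip": 255}, {"rot": [0, 0, 0], "xyz": [0, 0, 0.003], "grip": 255}, {"rot": [0, 0, 0], "xyz": [0, 0, 0.0045], "grip": 255}, {"rot": [0, 0, 0], "xyz": [0, 0, 0.0045], "grip": 255}]'

```text
clock: 8.8
tool_pos: [0.5858, 0.0339, 0.1428]
eef_rot: [-0.291, 0.957, 0.001, -0.0]
contact_force: [0.1, -0.2, -1.2]
opening: 0.11
finger_force: 40.0
```

```bash
python3 st.py
```

```text
8.8 [0.58579792 0.03385515 0.14279117] -146.1803057985398 F tool [ 0.05 -0.18  1.15] M [-0.058 -0.132 -0.006] 0.10976818070289306
key axis [0.5882903  0.03552489 0.14279122] tilt [-0.0008  0.0013]
```

Request:
carry_out --plan '[{"rot": [0, 0, 0], "xyz": [0, 0, 0.001], "grip": 255}, {"rot": [0, 0, 0], "xyz": [0, 0, 0.002], "grip": 255}, {"rot": [0, 0, 0], "xyz": [0, 0, 0.002], "grip": 255}]'

```text
clock: 9.05
tool_pos: [0.5859, 0.0339, 0.141]
eef_rot: [-0.291, 0.957, 0.001, -0.0]
contact_force: [0.3, 0.7, -0.7]
opening: 0.109
finger_force: 40.0
```

```bash
python3 st.py
```

```text
9.05 [0.58591028 0.03392839 0.14098976] -146.18231182855382 F tool [-0.66  0.41  0.69] M [ 0.023 -0.157 -0.007] 0.10866401752698307
key axis [0.58840272 0.03559805 0.14099083] tilt [-0.0005  0.0014]
```

Down 1 mm more until it bottoms.

Request:
carry_out --plan '[{"rot": [0, 0, 0], "xyz": [0, 0, 0.0005], "grip": 255}, {"rot": [0, 0, 0], "xyz": [0, 0, 0.001], "grip": 255}, {"rot": [0, 0, 0], "xyz": [0, 0, 0.0015], "grip": 255}, {"rot": [0, 0, 0], "xyz": [0, 0, 0.0015], "grip": 255}]'

```text
clock: 9.38
tool_pos: [0.5861, 0.034, 0.1402]
eef_rot: [-0.291, 0.957, 0.001, 0.0]
contact_force: [0.4, -1.3, 3.1]
opening: 0.108
finger_force: 40.0
```

```bash
python3 st.py
```

```text
9.3833 [0.58606263 0.03404903 0.14016745] -146.1817578001432 F tool [ 0.37 -1.27 -3.07] M [-0.032  0.078  0.03 ] 0.1082893349475159
key axis [0.58855505 0.03571871 0.14017001] tilt [0.0001 0.0013]
```

Request:
carry_out --plan '[{"rot": [0, 0, 0.1], "xyz": [0, 0.0003, -0.0004], "grip": 255}, {"rot": [0, 0, 0.2], "xyz": [-0.0001, 0.0006, -0.0004], "grip": 255}, {"rot": [0, 0, 0.3], "xyz": [-0.0001, 0.0009, -0.0004], "grip": 255}, {"rot": [0, 0, 0.4], "xyz": [-0.0002, 0.0012, -0.0004], "grip": 255}, {"rot": [0, 0, 0.5], "xyz": [-0.0004, 0.0014, -0.0004], "grip": 255}, {"rot": [0, 0, 0.5], "xyz": [-0.0004, 0.0014, -0.0004], "grip": 255}]'

```text
clock: 9.88
tool_pos: [0.5854, 0.0362, 0.1402]
eef_rot: [-0.044, 0.999, 0.001, 0.0]
contact_force: [-2.0, 2.2, 0.7]
opening: 0.107
finger_force: 40.0
```

```bash
python3 st.py
```

```text
9.8833 [0.58539791 0.03616217 0.14024368] -174.91141973697347 F tool [ 1.84  2.36 -0.67] M [-0.45  -0.004 -0.087] 0.10728469264552369
key axis [0.58838609 0.03642826 0.14024406] tilt [-0.0001  0.0021]
```

Request:
carry_out --plan '[{"rot": [0, 0, 0.1], "xyz": [0.0002, 0.0006, 0], "grip": 255}, {"rot": [0, 0, 0.2], "xyz": [0.0002, 0.001, 0], "grip": 255}, {"rot": [0, 0, 0.3], "xyz": [0.0002, 0.0013, 0], "grip": 255}, {"rot": [0, 0, 0.4], "xyz": [0.0001, 0.0016, 0], "grip": 255}, {"rot": [0, 0, 0.5], "xyz": [0, 0.0018, 0], "grip": 255}, {"rot": [0, 0, 0.5], "xyz": [0, 0.0018, 0], "grip": 255}]'

```text
clock: 10.38
tool_pos: [0.5856, 0.0382, 0.1403]
eef_rot: [0.203, 0.979, 0.001, -0.0]
contact_force: [-0.1, 1.8, -0.5]
opening: 0.113
finger_force: 40.0
```

```bash
python3 st.py
```

```text
10.3833 [0.58560782 0.03823837 0.14026342] 156.58985265043773 F tool [0.77 1.59 0.53] M [-0.611  0.1   -0.064] 0.11267670851800685
key axis [0.58836087 0.03704644 0.14026167] tilt [0.0005 0.0027]
```

Request:
carry_out --plan '[{"rot": [0, 0, 0.08], "xyz": [0, 0.0002, 0], "grip": 255}, {"rot": [0, 0, 0.16], "xyz": [0, 0.0004, 0], "grip": 255}, {"rot": [0, 0, 0.24], "xyz": [0, 0.0006, 0], "grip": 255}, {"rot": [0, 0, 0.32], "xyz": [0, 0.0008, 0], "grip": 255}, {"rot": [0, 0, 0.37], "xyz": [-0.0001, 0.0009, 0], "grip": 255}, {"rot": [0, 0, 0.37], "xyz": [-0.0001, 0.0009, 0], "grip": 255}, {"rot": [0, 0, 0.37], "xyz": [-0.0001, 0.0009, 0], "grip": 255}, {"rot": [0, 0, 0.37], "xyz": [-0.0001, 0.0009, 0], "grip": 255}]'

```text
clock: 11.05
tool_pos: [0.5864, 0.0394, 0.1403]
eef_rot: [0.378, 0.926, 0.002, -0.0]
contact_force: [2.3, 4.0, -0.7]
opening: 0.107
finger_force: 40.0
```

```bash
cat st.py > st2.py
cat >> st2.py <<'E'
a=np.load("pics/side0.npy");b=r.snapshot("side");a2=np.load("pics/scene0.npy");b2=r.snapshot("scene")
np.save("pics/side1.npy",b)
o=np.vstack([np.hstack([cv2.resize(x[140:250,230:390],(400,300)) for x in (a,b)]),np.hstack([cv2.resize(x[170:300,210:370],(400,300)) for x in (a2,b2)])])
cv2.imwrite("pics/lid.png",o[:,:,::-1])
E
python3 st2.py
```

```text
11.05 [0.5863979  0.03944778 0.14027859] 135.5691675880512 F tool [1.16 4.48 0.74] M [-1.109  0.437 -0.121] 0.10700098586661577
key axis [0.58854019 0.03734765 0.14027257] tilt [0.0011 0.004 ]
```

View pics/lid.png

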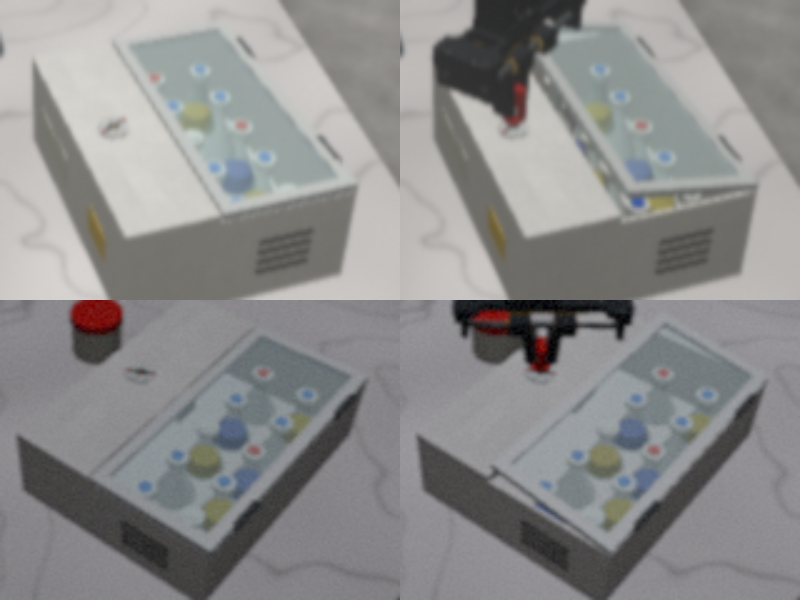

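The lid now stands ajar with its front edge raised, and the key is still in the lock. Next I turn it back.

Request:
carry_out --plan '[{"rot": [0, 0, -0.12], "xyz": [0, 0.0001, 0], "grip": 255}, {"rot": [0, 0, -0.24], "xyz": [-0.0001, -0.0003, 0], "grip": 255}, {"rot": [0, 0, -0.36], "xyz": [-0.0002, -0.0008, 0], "grip": 255}, {"rot": [0, 0, -0.48], "xyz": [-0.0003, -0.0011, 0], "grip": 255}, {"rot": [0, 0, -0.6], "xyz": [-0.0005, -0.0015, 0], "grip": 255}, {"rot": [0, 0, -0.7], "xyz": [-0.0007, -0.0017, 0], "grip": 255}, {"rot": [0, 0, -0.7], "xyz": [-0.0007, -0.0017, 0], "grip": 255}]'

```text
clock: 11.73
tool_pos: [0.5854, 0.0366, 0.1402]
eef_rot: [0.038, 0.999, 0.002, 0.0]
contact_force: [0.8, 3.4, 2.0]
opening: 0.11
finger_force: 40.0
```

```bash
python3 st.py; python3 -c "
from h import *
s=r.get_state();print(delta(s,[.58606,.03405,.1402],down(np.radians(-146.18))))"
```

```text
11.7333 [0.58544184 0.03660822 0.14024557] 175.62631836565723 F tool [-0.49  3.43 -1.98] M [-0.957 -0.329  0.074] 0.11033997676015833
key axis [0.5884331  0.03637944 0.1402458 ] tilt [0.0003 0.0032]
(array([-8.11449868e-04, -2.50376753e-03,  3.74815030e-05]), array([ 0.00310926,  0.00115727, -0.66660478]))
```

Request:
carry_out --plan '[{"rot": [0.0005, 0, -0.12], "xyz": [0, 0, 0], "grip": 255}, {"rot": [0.001, 0, -0.24], "xyz": [-0.0001, -0.0004, 0], "grip": 255}, {"rot": [0.001, 0, -0.36], "xyz": [-0.0002, -0.0008, 0], "grip": 255}, {"rot": [0.0015, 0, -0.48], "xyz": [-0.0004, -0.0012, 0], "grip": 255}, {"rot": [0.002, 0, -0.58], "xyz": [-0.0005, -0.0015, 0], "grip": 255}, {"rot": [0.002, 0, -0.66], "xyz": [-0.0007, -0.0017, 0], "grip": 255}, {"rot": [0.002, 0, -0.66], "xyz": [-0.0007, -0.0017, 0], "grip": 255}]'

```text
clock: 12.32
tool_pos: [0.5861, 0.0341, 0.1402]
eef_rot: [-0.286, 0.958, -0.0, 0.0]
contact_force: [0.9, 2.2, 2.8]
opening: 0.11
finger_force: 40.0
```

```bash
python3 st.py
```

```text
12.3167 [0.58606687 0.03412319 0.14020647] -146.78282023908744 F tool [-1.95  1.32 -2.79] M [-0.39  -0.754  0.045] 0.11049160673770626
key axis [0.58857667 0.03576663 0.14020782] tilt [ 0.0008 -0.0004]
```

Request:
carry_out --plan '[{"rot": [0, 0, -0.012], "xyz": [-0.0002, 0.0001, 0], "grip": 255}, {"rot": [0, 0, -0.012], "xyz": [-0.0002, 0.0001, -0.001], "grip": 255}, {"rot": [0, 0, -0.012], "xyz": [-0.0002, 0.0001, -0.002], "grip": 255}, {"rot": [0, 0, -0.012], "xyz": [-0.0002, 0.0001, -0.003], "grip": 255}, {"rot": [0, 0, -0.012], "xyz": [-0.0002, 0.0001, -0.003], "grip": 255}]'

```text
clock: 12.73
tool_pos: [0.585, 0.0337, 0.1424]
eef_rot: [-0.291, 0.957, -0.001, -0.001]
contact_force: [0.7, 0.5, -3.5]
opening: 0.111
finger_force: 40.0
```

```bash
python3 st.py
```

```text
12.7333 [0.58496777 0.03368028 0.14244046] -146.1251015307144 F tool [-0.88 -0.02  3.45] M [-0.184 -0.386  0.016] 0.11138204693217402
key axis [0.58745853 0.03535242 0.1424318 ] tilt [-0.0019 -0.0024]
```

Request:
carry_out --plan '[{"rot": [0, 0, 0], "xyz": [-0.0002, 0, -0.001], "grip": 255}, {"rot": [0, 0, 0], "xyz": [-0.0004, 0, -0.002], "grip": 255}, {"rot": [0, 0, 0], "xyz": [-0.0004, 0, -0.002], "grip": 255}]'

```text
clock: 12.98
tool_pos: [0.5861, 0.0344, 0.1454]
eef_rot: [-0.292, 0.957, -0.001, -0.0]
contact_force: [0.4, 1.2, 0.1]
opening: 0.112
finger_force: 40.0
```

```bash
python3 st.py
```

```text
12.9833 [0.58608343 0.03435587 0.14543323] -146.0912660086315 F tool [-1.01  0.81 -0.08] M [-0.04  -0.136 -0.057] 0.11184074099060341
key axis [0.58857321 0.03602949 0.14543085] tilt [ 0.0002 -0.0017]
```

Free of drag, so I draw it out.

Request:
carry_out --plan '[{"rot": [0, 0, 0], "xyz": [0, 0, -0.003], "grip": 255}, {"rot": [0, 0, 0], "xyz": [0, 0, -0.007], "grip": 255}, {"rot": [0, 0, 0], "xyz": [0, 0, -0.015], "grip": 255}, {"rot": [0, 0, 0], "xyz": [0, 0, -0.03], "grip": 255}, {"rot": [0, 0, 0], "xyz": [0, 0, -0.06], "grip": 255}, {"rot": [0, 0, 0], "xyz": [0, 0, -0.06], "grip": 255}, {"rot": [0, 0, 0], "xyz": [0, 0, -0.06], "grip": 255}]'

```text
clock: 13.57
tool_pos: [0.5874, 0.0357, 0.2079]
eef_rot: [-0.292, 0.956, -0.0, 0.002]
contact_force: [0.9, 0.1, 0.4]
opening: 0.111
finger_force: 40.0
```

```bash
python3 st.py
python3 - <<'E'
from h import *
s=r.get_state();print(delta(s,[.3778,-.3421,.20],down(np.radians(176.57))))
im=r.snapshot("wrist");np.save("pics/w5.npy",im)
print(im[218:240,257:262].mean((1,2)).round(),im[218:240,257:262,0].mean(1).round())
g=np.load("pics/w3.npy");print(np.abs(im.astype(int)-g)[228:250,250:270].mean())
E
```

```text
13.5667 [0.58737797 0.03570277 0.20786757] -146.07166304481566 F tool [-0.82 -0.44 -0.37] M [-0.04  -0.137  0.004] 0.11113588304335832
key axis [0.58986715 0.03737722 0.20788057] tilt [0.0048 0.0007]
(array([ 0.38479765, -0.19648598,  0.00661729]), array([-6.34251267e-04,  4.87069711e-03,  6.52020100e-01]))
[111. 103. 106. 106. 105. 110. 133. 164. 153. 106. 102. 150. 183. 183.
 166. 114.  49.  26.  26.  27.  25.  28.] [134. 158. 178. 179. 179. 179. 186. 190. 163. 110. 105. 155. 189. 189.
 175. 130.  79.  72.  71.  73.  70.  73.]
5.999242424242424
```

Request:
carry_out --plan '[{"rot": [0, 0.0045, 0.65], "xyz": [0.385, -0.1965, 0.0065], "grip": 255}, {"rot": [0, 0.0045, 0.65], "xyz": [0.385, -0.1965, 0.0065], "grip": 255}, {"rot": [0, 0.0045, 0.65], "xyz": [0.385, -0.1965, 0.0065], "grip": 255}, {"rot": [0, 0.0045, 0.65], "xyz": [0.385, -0.1965, 0.0065], "grip": 255}, {"rot": [0, 0.0045, 0.65], "xyz": [0.385, -0.1965, 0.0065], "grip": 255}, {"rot": [0, 0.0045, 0.65], "xyz": [0.385, -0.1965, 0.0065], "grip": 255}, {"rot": [0, 0.0045, 0.65], "xyz": [0.385, -0.1965, 0.0065], "grip": 255}, {"rot": [0, 0.0045, 0.65], "xyz": [0.385, -0.1965, 0.0065], "grip": 255}]'

```text
clock: 14.28
tool_pos: [0.4225, -0.2581, 0.1997]
eef_rot: [0.029, 1.0, -0.001, -0.003]
contact_force: [0.7, -1.1, -1.2]
opening: 0.11
finger_force: 40.0
```

Run:
```python
from h import *
s=r.get_state();print(s["tool_pos"],np.degrees(yaw(s)));print(delta(s,[.3778,-.3421,.15],down(np.radians(176.57))))
```

```text
[ 0.42247024 -0.25807388  0.19968445] 176.70494017508034
(array([ 0.03949106, -0.08635879,  0.05006974]), array([-0.00192632, -0.00553423,  0.00236046]))
```

Request:
carry_out --plan '[{"rot": [0, -0.003, 0.002], "xyz": [0.018, -0.036, 0.02], "grip": 255}, {"rot": [0, -0.003, 0.002], "xyz": [0.032, -0.068, 0.04], "grip": 255}, {"rot": [0, -0.003, 0.002], "xyz": [0.036, -0.077, 0.05], "grip": 255}, {"rot": [0, -0.003, 0.002], "xyz": [0.036, -0.077, 0.05], "grip": 255}, {"rot": [0, -0.003, 0.002], "xyz": [0.036, -0.077, 0.05], "grip": 255}, {"rot": [0, -0.003, 0.002], "xyz": [0.036, -0.077, 0.05], "grip": 255}, {"rot": [0, -0.003, 0.002], "xyz": [0.036, -0.077, 0.05], "grip": 255}]'

```text
clock: 14.87
tool_pos: [0.3858, -0.3295, 0.1514]
eef_rot: [0.028, 1.0, -0.001, 0.001]
contact_force: [-0.1, -0.2, -1.2]
opening: 0.107
finger_force: 40.0
```

Run:
```python
from h import *
s=r.get_state();print(s["tool_pos"],np.degrees(yaw(s)));print(delta(s,[.3778,-.3421,.075],down(np.radians(176.57))))
```

```text
[ 0.3857668  -0.32949807  0.15142452] 176.78916400221604
(array([ 0.00735345, -0.01292391,  0.07643222]), array([-0.00136417,  0.00137661,  0.00382419]))
```

Correct sideways, then descend to just above the block (tip about 15 mm over it).

Request:
carry_out --plan '[{"rot": [0, 0, 0.003], "xyz": [0.0073, -0.0129, 0], "grip": 255}, {"rot": [0, 0, 0.003], "xyz": [0.0073, -0.0129, 0], "grip": 255}, {"rot": [0, 0, 0.003], "xyz": [0.0073, -0.0129, 0.025], "grip": 255}, {"rot": [0, 0, 0.003], "xyz": [0.0073, -0.0129, 0.05], "grip": 255}, {"rot": [0, 0, 0.003], "xyz": [0.0073, -0.0129, 0.075], "grip": 255}, {"rot": [0, 0, 0.003], "xyz": [0.0073, -0.0129, 0.075], "grip": 255}, {"rot": [0, 0, 0.003], "xyz": [0.0073, -0.0129, 0.075], "grip": 255}]'

```text
clock: 15.45
tool_pos: [0.3762, -0.3426, 0.0755]
eef_rot: [0.03, 1.0, -0.0, -0.001]
contact_force: [1.0, 0.4, 0.9]
opening: 0.111
finger_force: 40.0
```

Run:
```python
from h import *
s=r.get_state();print(s["tool_pos"],np.degrees(yaw(s)),s["contact_force"]);print(delta(s,[.3778,-.3421,.0362],down(np.radians(176.57))))
im=r.snapshot("wrist");C=cam("wrist",s);L=np.array([.3792,-.3415,.028]);print("hole",proj(C,L),proj(C,L+[-.0105,0.0006,0]))
o=cv2.resize(im[170:270,200:320],(720,600),interpolation=cv2.INTER_CUBIC);cv2.imwrite("pics/w6.png",np.clip(o*1.3,0,255).astype(np.uint8)[:,:,::-1])
```

```text
[ 0.37618321 -0.3425631   0.07546548] 176.52115830101704 [0.95391288 0.38602988 0.85303312]
(array([-0.00165891,  0.00058186,  0.03926215]), array([-0.00054682, -0.00186448, -0.00085194]))
hole [262.20475378 224.33263063] [262.19063011 209.01701661]
```

View pics/w6.png

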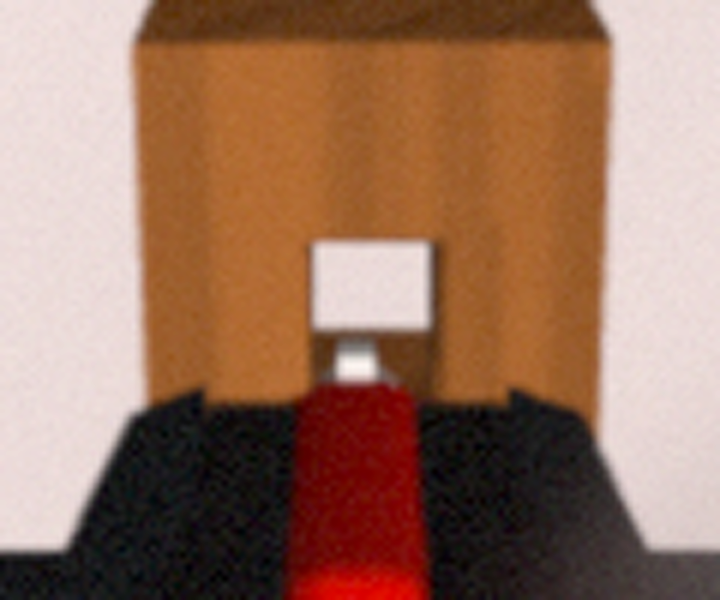

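The hole spans (310 to 438) of the crop and the lug sits at 356, so the key needs about 1.7 mm along tool +y before it goes down.

Request:
carry_out --plan '[{"rot": [0, -0.001, 0], "xyz": [-0.0008, 0.0017, 0], "grip": 255}, {"rot": [0, -0.001, 0], "xyz": [-0.0008, 0.0017, 0.006], "grip": 255}, {"rot": [0, -0.001, 0], "xyz": [-0.0008, 0.0017, 0.012], "grip": 255}, {"rot": [0, -0.001, 0], "xyz": [-0.0008, 0.0017, 0.018], "grip": 255}, {"rot": [0, -0.001, 0], "xyz": [-0.0008, 0.0017, 0.022], "grip": 255}, {"rot": [0, -0.001, 0], "xyz": [-0.0008, 0.0017, 0.022], "grip": 255}]'

```text
clock: 16.0
tool_pos: [0.376, -0.3422, 0.0525]
eef_rot: [0.031, 1.0, -0.001, -0.001]
contact_force: [0.0, -0.4, 0.2]
opening: 0.113
finger_force: 40.0
```

```bash
python3 st.py
```

```text
16.0 [ 0.37598707 -0.34218649  0.0525307 ] 176.3973051283356 F tool [-0.04 -0.39 -0.23] M [ 0.018 -0.113  0.038] 0.11260846527382877
key axis [ 0.37898113 -0.34237501  0.0525267 ] tilt [-0.0014 -0.0011]
```

Request:
carry_out --plan '[{"rot": [0, 0, 0], "xyz": [0, 0, 0.004], "grip": 255}, {"rot": [0, 0, 0], "xyz": [0, 0, 0.008], "grip": 255}, {"rot": [0, 0, 0], "xyz": [0, 0, 0.012], "grip": 255}, {"rot": [0, 0, 0], "xyz": [0, 0, 0.015], "grip": 255}, {"rot": [0, 0, 0], "xyz": [0, 0, 0.016], "grip": 255}, {"rot": [0, 0, 0], "xyz": [0, 0, 0.016], "grip": 255}]'

```text
clock: 16.5
tool_pos: [0.3764, -0.3423, 0.0371]
eef_rot: [0.031, 1.0, -0.001, -0.0]
contact_force: [-0.2, 0.3, -0.3]
opening: 0.109
finger_force: 40.0
```

```bash
python3 st.py
```

```text
16.5 [ 0.37639975 -0.3422516   0.03710769] 176.40722400107987 F tool [0.26 0.26 0.34] M [-0.079 -0.088 -0.038] 0.10926544898415767
key axis [ 0.37939385 -0.34243959  0.03710641] tilt [-0.0005 -0.0015]
```

Request:
carry_out --plan '[{"rot": [0, 0, 0], "xyz": [0, 0, 0.0006], "grip": 255}, {"rot": [0, 0, 0], "xyz": [0, 0, 0.0009], "grip": 255}, {"rot": [0, 0, 0], "xyz": [0, 0, 0.0009], "grip": 220}, {"rot": [0, 0, 0], "xyz": [0, 0, 0.0009], "grip": 180}, {"rot": [0, 0, 0], "xyz": [0, 0, 0.0009], "grip": 120}, {"rot": [0, 0, 0], "xyz": [0, 0, 0.0009], "grip": 60}, {"rot": [0, 0, 0], "xyz": [0, 0, 0.0009], "grip": 0}, {"rot": [0, 0, 0], "xyz": [0, 0, 0.0009], "grip": 0}]'

```text
clock: 17.17
tool_pos: [0.3766, -0.3424, 0.0366]
eef_rot: [0.031, 1.0, -0.001, 0.0]
contact_force: [0.0, 0.1, -0.5]
opening: 0.494
finger_force: 0.0
```

Request:
carry_out --plan '[{"rot": [0, 0, 0], "xyz": [0, 0, 0], "grip": 0}, {"rot": [0, 0, 0], "xyz": [0, 0, 0], "grip": 0}, {"rot": [0, 0, 0], "xyz": [0, 0, -0.03], "grip": 0}, {"rot": [0, 0, 0], "xyz": [0, 0, -0.07], "grip": 0}, {"rot": [0, 0, 0], "xyz": [0, 0, -0.11], "grip": 0}, {"rot": [0, 0, 0], "xyz": [0, 0, -0.15], "grip": 0}, {"rot": [0, 0, 0], "xyz": [0, 0, -0.185], "grip": 0}, {"rot": [0, 0, 0], "xyz": [0, 0, -0.185], "grip": 0}]'

```text
clock: 17.83
tool_pos: [0.3802, -0.3429, 0.2277]
eef_rot: [0.031, 0.999, -0.004, 0.005]
contact_force: [-0.1, -0.3, 0.2]
opening: 1.002
finger_force: 0.0
```

```bash
python3 st.py
python3 - <<'E'
from h import *
b=r.snapshot("side");s=r.get_state();w=r.snapshot("wrist");a=np.load("pics/side0.npy")
o=np.zeros((600,800,3),np.uint8)
o[:200,:400]=cv2.resize(a[300:370,155:295],(400,200));o[:200,400:]=cv2.resize(b[300:370,155:295],(400,200))
o[200:,:400]=cv2.resize(w[120:290,170:340],(400,400));o[200:500,400:]=cv2.resize(b[140:250,230:390],(400,300))
cv2.imwrite("pics/end.png",o[:,:,::-1])
C=cam("wrist",s);k=blob(w,(0,150,60),(4,255,255),(220,120,300,230))
ys,xs=np.nonzero(k);print(ys.min(),ys.max(),onz(C,xs[ys>=ys.max()-8].mean(),ys.max()+1,.068))
E
```

```text
17.8333 [ 0.3801534  -0.34288867  0.22771511] 176.41141056676963 F tool [ 0.05 -0.26 -0.24] M [-0.061 -0.123 -0.075] 1.0023069557228412
key axis [ 0.38314738 -0.34307644  0.22774432] tilt [ 0.0093 -0.0077]
158 192 [ 0.39457522 -0.34434362  0.068     ]
```

View pics/end.png

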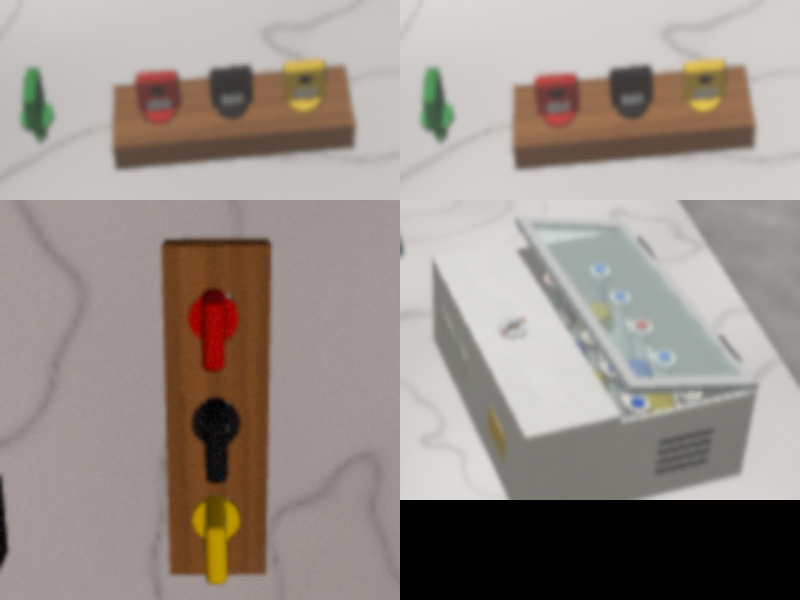

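The red key stands in its original hole, seated and upright as in the starting picture. The lid is ajar, the lock is empty and the gripper is clear, so I hand in.

```bash
python3 -c "
from plant import r
print(r.finish_job())"
```

```text
the job is handed in; nothing more can be done
None
```

The job is handed in; the final pictures show the chest lid ajar and the red key upright, seated and released in the hole it came from, but `finish_job` returned no verdict.

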